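# Shut the airbrush valve in the craft table's air box

## Robot

A 6-joint arm with a two-finger parallel gripper is mounted at the origin on the work surface. World frame = base frame: x ahead of the robot, y to its left, z up, the work surface at z = 0. Lengths are in m, angles in degrees, forces in N, time in s.
With the tool pointing down it reaches from about 0.35 to 0.875 m from the base axis. Payload 4.2 kg.
Tool frame: the origin (TCP) lies on the centre line of the jaws, within the pads' length; the fingertips stand 19 mm ahead of it and the grasp point (between the pads) is the TCP; z points along the fingers, y is the line along which they close (so a half turn about z gives the same grasp; the last joint's range is limited). The gripper opens to 87 mm and grips with 3 to 60 N. Pads are 19 mm wide; open, the fingers measure 117 mm over their backs; the gripper's body (75 mm by 190 mm) begins 51 mm behind the grasp point.
Start: joints at [85.806, 22.042, 0.453, 0, -68.411, -14.817], TCP at [0.204, 0.591, 0.242] pointing down, gripper open.
Joint ranges: [-179.83, 179.83], [-69.29, 118.12], [-61.27, 80.66], [-181.25, 117.63], [-171.15, -9.14], [-177.46, 177.46]. Speed limits (degrees/s): [159.86, 159.86, 180, 180, 180, 180].

## Interface

Orientations are given as a 3x3 rotation matrix whose columns are the frame's x, y, z axes.
In Python, from station import sense, capture, finish_job, search_frame, masks_of gives the robot as it stands.
- The arm moves only by the tool drive_tool, never from a script. Its argument "rows" is a list of rows, each a list of 7 numbers: the opening in per cent of the stroke, from 0 (shut) to 100 (fully open), then the shift along the world's x, y, z in mm, then the turn, a rotation vector about the world's x, y, z in rad. In form: [[fingers, dx, dy, dz, wx, wy, wz], ...]. A call has 1 to 5 rows; each row shifts and turns the commanded pose from where the row before left it; what a row does not reach is not made up. A row lasts 1/12 s, in which the tool goes at most 41.7 mm and 7.16 degrees, less where a joint would pass 70% of its speed; a pose out of reach is approached as far as the arm can. A call is refused whole if a number of a shift passes 41.7 or a number of a turn 0.125, either way. A call with a gripper value outside its range is refused whole. The fingers move at their own pace and stop on an object; the grip force is fixed at half the most. Time passes only in rows, so rows that do not move let the fingers close. It gives the time, the measured TCP pose, the force, the opening and the grip force at its end, in the units of the state.
- sense(): the state, without advancing time (a new reading comes with each control period).
- capture(name): name is "scene" or "top" or "wrist"; returns a dict with "frame" (480x640x3 uint8, red, green, blue), "z_map" (480x640 float32, m along the optical axis (not along the pixel's ray), 0 where there is no reading), "fx", "fy", "cx", "cy" (pixels), "R" (3x3) and "t" (3): a world point X has camera coordinates R X + t; the wrist camera has in their place "T_tool_cam" (4x4, takes a point from camera to tool coordinates, whose origin is the TCP and whose axes are the flange's). Camera axes: x right, y down, z forward; pixel columns grow to the right and rows downward; lengths in m; the calibration is good to about 2 mm. A picture is of the moment at which its call begins: read the wrist's pose just before it.
- finish_job(): hands the job in; it is judged then, once.
Trained networks look in a picture, given as the dict that the camera call returned (one of the last four; its "shot" number tells which), for a name from the list of things; names that differ only in an ending like _2 or _b are one class to them, and where a whole thing is asked for, a point or a joint stands for the part that bears it (a point fixed in the world has none). Each returns a list of dicts, best first, with "p" (0 to 1); they miss things now and then, are a little off and sometimes report something else, mostly with a low value. They report only what shows in the picture. A call takes as long as a camera call.
- search_frame(label, picture): "xy" ([column, row] in pixels, amid what is visible of it).
- masks_of(label, picture): "region" (480x640 bool, what is visible of it) and "xy" ([column, row] in pixels, amid what is visible of it).
The state is a dict: "time_s": time; "joints": joint angles; "joint_velocities": joint speeds; "effort": joint torques, N m; "tcp_pos": TCP position; "ee_rot": TCP orientation; "wrist_force": force on the tool from outside, world axes, zero at the start; "moment": the same for the moment, N m; "gripper_width": opening from 0.0 (shut) to 1.0 (fully open); "gripper_force": force on a finger pad.
Only numpy, scipy, OpenCV 4.12 (cv2) and the standard library are available. Lean on these libraries where they do the work, as an engineer would, in place of code of your own. Each camera call takes 0.05 s, during which the arm holds its last target. There are 200 camera calls.

## Task

The air supply of this craft table has to be shut off. With the fingertips, push the green sliding cover of the grey air box back by its yellow rib, away from the robot, as far as its stop, without lifting it; then push the red valve handle round clockwise, until it is fully shut. Leave the blue valve as it is, leave the cover open, and do not disturb the spools, flask and jar around the box.

Things in the scene. Friction and masses are not known exactly. Their poses are not given: they have to be found in the camera images.
- air_box: Fixed grey box, 340 (x) x 290 (y) mm. Origin: centre of its underside, on the table. Its +x (yaw within 15 degrees) points away from the robot, the way the cover opens. Near part: open well, inner x -160 to -5, y -125 to 125 mm, floor 12, rim 75 mm above the table. Far part: solid deck 75 mm high. An 83 mm high lip runs round the rim; at the far end (inner face x = 160 mm) it is the cover's stop.
- cover_mid (a point): Centre of the loose green cover plate, 160 (x) x 262 (y) x 6 mm, 0.3 to 0.6 kg, lying on the rim (top 81 mm above the table) between the side lips with 2.5 mm play each side; axes as the box. In the box's frame it starts at x = -81 to -63 mm (about closed) and is at x = 80 mm against the far stop, the well fully open. Slides with plain friction, 1 to 6 N.
- cover_rib (a point): Centre of the upright yellow rib fixed on the cover, 6 mm thick (x), 120 mm long (y), 22 mm high (81 to 103 mm above the table). It is 50 mm from the cover's middle on the side towards the robot; push its near face along the box's +x.
- red_handle (a joint): Angle of the red valve handle, rad: 0 open (points along the box's -x, towards the robot), 1.571 shut against its stop (points along the box's +y). Turns clockwise seen from above, starts at 0 to 0.35, stays where it is left, takes about 0.12 N m (2 to 3 N near its end). Under the cover until that is slid away.
- red_pivot (a point): Point on the red handle's vertical axis, at half the handle's height, 56 mm above the table. In the box's frame at x = -40 mm; the red valve is at y = -65 mm or at y = +40 mm and the blue one at the other place.
- red_end (a point): Free end of the red handle, at half its height, 75 mm from the axis. The handle is a straight red bar 16 mm wide and 16 mm high (48 to 64 mm above the table); below it are only the brass valve block on the axis (45 x 27 mm, top 39 mm, stem above it) and the copper pipe along x (top 37 mm).
- blue_end (a point): Free end of the blue handle, a like bar on the other valve, 105 mm beside the red one, also more or less open (0 to 0.35 rad). Must stay as it is.
- white_spool_mid (a point): White thread spool standing beside the box, 60 mm across, 90 mm high; origin of this point at its centre, half-way up. A bystander; must stay where it stands.
- twine_spool_mid (a point): Tan twine spool standing beside the box, 56 mm across, 75 mm high; origin of this point at its centre, half-way up. A bystander; must stay where it stands.
- flask_mid (a point): Lime green drinking flask with a black cap, 72 mm across, 193 mm high; origin of this point at its centre, half-way up. A bystander; must stay where it stands.
- bead_jar_mid (a point): Small amber jar with an orange cap, 54 mm across, 60 mm high; origin of this point at its centre, half-way up. A bystander; must stay where it stands.

How it is judged (in metres and radians):
On the way, in this order (a step that is already met when the one before it is completed fails the run):
1. the cover has been slid back and the well is open (x of cover_mid in the frame of air_box above 0.062 m), for 0.2 s.
2. the red handle has been pushed shut (value of joint red_handle above 1.47 rad), for 0.2 s.
At the end, for the whole second after the job is handed in: The cover lies on the box with its middle more than 62 mm beyond the box's centre (within about 18 mm of the far stop), the red handle is within about 0.1 rad of shut (over 1.47 rad) and still, the blue handle's end is within 15 mm and each spool, flask and jar within 20 mm of where it started (x of cover_mid in the frame of air_box above 0.062 m and value of joint red_handle above 1.47 rad and z of cover_mid in the frame of air_box below 0.083 m and velocity of joint red_handle below 0.05 rad/s and distance of blue_end from where it was at the start of the episode below 0.015 m and distance of each of white_spool_mid, twine_spool_mid, flask_mid, bead_jar_mid from where it was at the start of the episode below 0.02 m); the robot touches nothing.
It fails at once if the cover is lifted or tilted off the box (z of cover_mid in the frame of air_box above 0.09 m or angle between cover_mid's own z axis and vertical above 0.12 rad).
It fails at once if the blue handle is moved (distance of blue_end from where it was at the start of the episode above 0.015 m).
It fails at once if a spool, the flask or the jar is disturbed (distance of any of white_spool_mid, twine_spool_mid, flask_mid, bead_jar_mid from where it was at the start of the episode above 0.02 m).
It also fails if it takes over 43 s, if anything falls off the work surface, if the arm or the gripper's body presses on something with over 40 N, if the wrist force passes 120 N, or if a joint passes its speed limit or range.

## Working session

There is one attempt and no reset: what is moved stays moved. The work goes in short steps, Python scripts to look and compute and a tool call to move; the robot and the scene stay as the last step left them, time stands still between calls to the robot, and variables do not carry over. Pictures are saved under pics/ and viewed, at most 10 in all, crops included, and the job is handed in when it is done.

Besides the shell and the picture viewer there is one more tool, called after "Emit:" as name(argument=value, ...), one argument or row to a line, values as JSON. drive_tool: Moves the arm, as the interface text tells. Its arguments: {"type":"object","properties":{"rows":{"type":"array"}},"required":["rows"]}

```bash
ls; mkdir -p pics; cat > h.py <<'E'
import numpy as np, cv2
from station import *
def pts(c,mask):
    v,u=np.nonzero(mask&(c["z_map"]>0)); z=c["z_map"][v,u]
    P=np.stack([(u-c["cx"])/c["fx"]*z,(v-c["cy"])/c["fy"]*z,z],1)
    return (P-np.array(c["t"]))@np.array(c["R"])
def save(c,n): cv2.imwrite("pics/"+n,c["frame"][:,:,::-1])
E
python3 - <<'E'
from h import *
np.set_printoptions(precision=4,suppress=True)
s=sense();print(s["tcp_pos"],s["ee_rot"],s["time_s"])
c=capture("top");save(c,"top0.png")
d=capture("scene");save(d,"sc0.png")
for cam,n in((c,"top"),(d,"scene")):
  for l in ["air_box","cover_mid","cover_rib","white_spool_mid","twine_spool_mid","flask_mid","bead_jar_mid"]:
    r=masks_of(l,cam)
    if r:
      P=pts(cam,r[0]["region"]); 
      print(n,l,round(r[0]["p"],2),r[0]["xy"],len(P),np.median(P,0),P.min(0),P.max(0))
E
```

```text
pics
[0.2034 0.5904 0.2404] [[ 0.9454 -0.3259 -0.0006]
 [-0.3259 -0.9454 -0.0021]
 [ 0.0001  0.0022 -1.    ]] 0.0
top air_box 0.84 [315.6, 197.8] 20606 [0.7123 0.0456 0.075 ] [ 0.4595 -0.1255 -0.0044] [0.8569 0.2013 0.0899]
top cover_mid 0.74 [317.8, 288.4] 16007 [0.5628 0.0373 0.0805] [ 0.4789 -0.0987  0.0125] [0.6517 0.1702 0.1069]
top cover_rib 0.71 [319.9, 287.2] 16110 [0.5628 0.037  0.0805] [ 0.4789 -0.0997  0.0108] [0.6533 0.1702 0.1069]
top white_spool_mid 0.63 [174.8, 294.4] 1291 [0.5564 0.2717 0.0878] [ 0.5308  0.2513 -0.004 ] [0.5961 0.3281 0.095 ]
top twine_spool_mid 0.94 [455.8, 281.3] 1040 [ 0.5696 -0.1901  0.0722] [ 0.5457 -0.2229 -0.0036] [ 0.6028 -0.1705  0.0789]
top flask_mid 0.83 [454.0, 190.5] 3021 [ 0.6989 -0.1715  0.1643] [ 0.6768 -0.2759 -0.0032] [ 0.7899 -0.1467  0.1962]
top bead_jar_mid 0.59 [185.5, 215.0] 958 [0.6914 0.2608 0.0583] [ 0.6698  0.2396 -0.0022] [0.7378 0.2887 0.0646]
scene air_box 0.92 [290.0, 293.0] 20588 [0.7368 0.1002 0.0741] [ 0.3737 -0.2096 -0.0046] [0.8527 0.1971 0.0869]
scene cover_mid 0.94 [347.8, 235.5] 7850 [0.5728 0.0535 0.0809] [ 0.4739 -0.1001  0.0723] [0.6553 0.1748 0.1062]
scene cover_rib 0.56 [349.5, 234.8] 7715 [0.5722 0.0531 0.0809] [ 0.4745 -0.0995  0.0723] [0.6529 0.1741 0.1062]
scene white_spool_mid 0.92 [447.0, 310.5] 1882 [0.576  0.2897 0.0591] [0.4424 0.2279 0.    ] [0.5899 0.3108 0.0941]
scene twine_spool_mid 0.78 [262.4, 197.3] 744 [ 0.5864 -0.1875  0.0538] [ 0.4975 -0.3267 -0.0026] [ 0.6636 -0.1026  0.0845]
scene flask_mid 0.72 [204.0, 196.8] 3195 [ 0.7294 -0.1592  0.1285] [ 0.5397 -0.423  -0.0033] [ 0.7554 -0.0973  0.1951]
scene bead_jar_mid 0.62 [387.2, 359.0] 1433 [0.7093 0.2755 0.0472] [ 0.6738  0.2439 -0.0013] [0.7252 0.2938 0.0633]
```

View pics/top0.png

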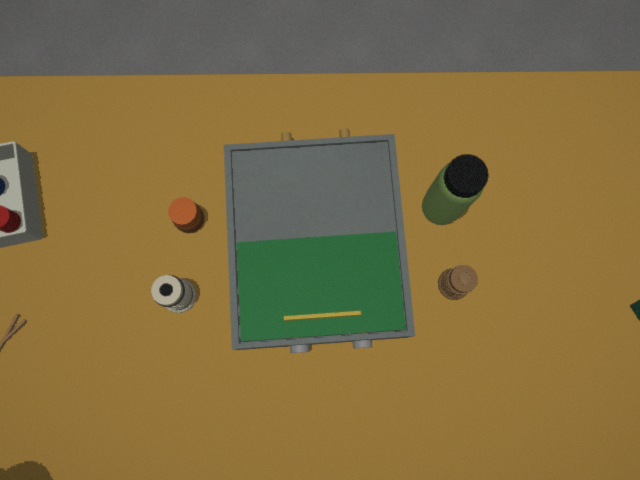

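```bash
cat > box.py <<'E'
from h import *
np.set_printoptions(precision=4,suppress=True)
def rect(P):
    (cx,cy),(w,h),a=cv2.minAreaRect((P[:,:2]*1000).astype(np.float32)); return (cx,cy),(w,h),a
def box_fit(c):
    hsv=cv2.cvtColor(c["frame"],cv2.COLOR_RGB2HSV)
    A=pts(c,np.ones((480,640),bool)); return A,hsv
E
python3 - <<'E'
from box import *
c=capture("top")
m=masks_of("cover_mid",c)[0]["region"]; b=masks_of("air_box",c)[0]["region"]
hsv=cv2.cvtColor(c["frame"],cv2.COLOR_RGB2HSV)
yel=(hsv[...,0]>20)&(hsv[...,0]<35)&(hsv[...,1]>120)
P=pts(c,yel&m); P=P[P[:,2]>.095]; print("rib",len(P),rect(P),P.mean(0),np.median(P[:,2]))
P=pts(c,m&~yel); P=P[(P[:,2]>.077)&(P[:,2]<.086)]; print("cover",rect(P))
P=pts(c,b|m); P=P[(P[:,2]>.06)&(P[:,2]<.095)]
print("box",rect(P))
E
```

```text
rib 305 ((514.8875122070312, 33.573402404785156), (6.06893253326416, 118.99852752685547), 3.193223237991333) [0.5148 0.033  0.1022] 0.10219699030588086
cover ((565.156005859375, 36.54402160644531), (160.5762176513672, 262.705810546875), 3.1746559143066406)
box ((644.255126953125, 41.366737365722656), (341.4412841796875, 290.7033996582031), 3.2005417346954346)
```

The top view shows the grey box, its closed green cover and the yellow rib at about (322,316). The white spool and jar are on the left (+y), and the flask and twine spool on the right. The fits agree: box at (644,41) mm with a yaw of 3.2°, and cover at box x = -79. I'll move to a point above the near side of the rib.

Emit:
drive_tool(
  rows=[
    [60, 14, -28, 0, 0, 0, 0.02],
    [60, 14, -28, 0, 0, 0, 0.02],
    [60, 14, -28, 0, 0, 0, 0.02],
    [60, 14, -28, 0, 0, 0, 0.02],
    [60, 14, -28, 0, 0, 0, 0.02],
  ],
)

```text
time_s: 1.37
tcp_pos: [0.274, 0.4495, 0.2416]
ee_rot: [[0.974, -0.228, 0.0], [-0.228, -0.974, 0.0], [0.0, -0.0, -1.0]]
wrist_force: [0.7, 0.3, 1.5]
gripper_width: 0.705
gripper_force: 0.0
```

Emit:
drive_tool(
  rows=[
    [60, 14, -28, 0, 0, 0, 0.02],
    [60, 14, -28, 0, 0, 0, 0.02],
    [60, 14, -28, 0, 0, 0, 0.02],
    [60, 14, -28, 0, 0, 0, 0.02],
    [60, 14, -28, 0, 0, 0, 0.02],
  ],
)

```text
time_s: 1.78
tcp_pos: [0.344, 0.3095, 0.2419]
ee_rot: [[0.992, -0.13, 0.0], [-0.13, -0.992, 0.001], [0.0, -0.001, -1.0]]
wrist_force: [0.6, 0.9, 0.2]
gripper_width: 0.6
gripper_force: 0.0
```

Emit:
drive_tool(
  rows=[
    [60, 14, -28, 0, 0, 0, 0.02],
    [60, 14, -28, 0, 0, 0, 0.02],
    [60, 14, -28, 0, 0, 0, 0.02],
    [60, 14, -28, 0, 0, 0, 0.02],
    [60, 14, -28, 0, 0, 0, 0.02],
  ],
)

```text
time_s: 2.2
tcp_pos: [0.414, 0.1695, 0.2419]
ee_rot: [[1.0, -0.03, 0.001], [-0.03, -1.0, 0.001], [0.001, -0.001, -1.0]]
wrist_force: [1.5, 0.4, 0.1]
gripper_width: 0.604
gripper_force: 0.0
```

Emit:
drive_tool(
  rows=[
    [60, 14, -28, 0, 0, 0, 0.02],
    [60, 14, -28, 0, 0, 0, 0.02],
    [60, 14, -28, 0, 0, 0, 0.02],
    [60, 14, -28, 0, 0, 0, 0.02],
    [60, 0, 0, 0, 0, 0, 0],
  ],
)

```text
time_s: 2.62
tcp_pos: [0.471, 0.0555, 0.2416]
ee_rot: [[0.999, 0.044, 0.0], [0.044, -0.999, -0.001], [0.0, 0.001, -1.0]]
wrist_force: [0.1, 0.1, 0.5]
gripper_width: 0.597
gripper_force: 0.0
```

Emit:
drive_tool(
  rows=[
    [60, 13, -23, 0, 0, 0, 0.012],
    [60, 0, 0, -40, 0, 0, 0],
    [60, 0, 0, -40, 0, 0, 0],
    [60, 0, 0, -33, 0, 0, 0],
    [60, 0, 0, -19, 0, 0, 0],
  ],
)

```text
time_s: 3.03
tcp_pos: [0.4803, 0.0352, 0.1063]
ee_rot: [[0.998, 0.059, -0.005], [0.059, -0.998, -0.001], [-0.005, 0.001, -1.0]]
wrist_force: [-0.1, -0.3, 0.4]
gripper_width: 0.601
gripper_force: 0.0
```

```bash
python3 - <<'E'
from box import *
s=sense();print(s["tcp_pos"],s["wrist_force"])
d=capture("scene");save(d,"sc1.png")
E
```

```text
[0.4803 0.0352 0.1063] [-0.0709 -0.2552  0.4429]
```

View pics/sc1.png

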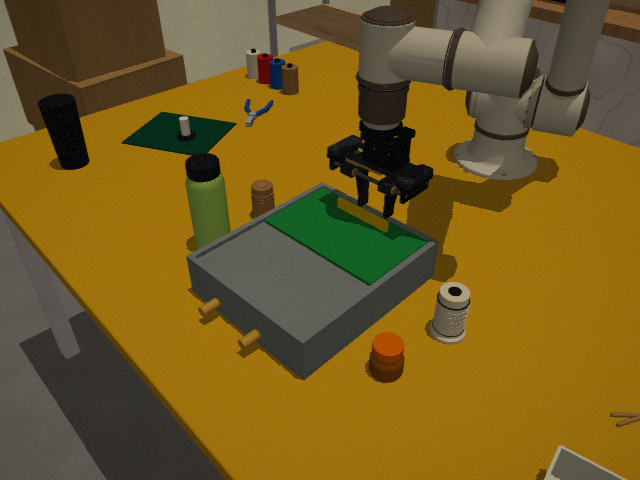

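The fingers are behind the rib, at about (375,205) in the scene view. I'll push now.

Emit:
drive_tool(
  rows=[
    [60, 6, 0, 0, 0, 0, 0],
    [60, 6, 0, 0, 0, 0, 0],
    [60, 8, 0, 0, 0, 0, 0],
    [60, 10, 0.5, 0, 0, 0, 0],
    [60, 10, 0.5, 0, 0, 0, 0],
  ],
)

```text
time_s: 3.5
tcp_pos: [0.5224, 0.0367, 0.1111]
ee_rot: [[0.998, 0.06, -0.002], [0.06, -0.998, -0.0], [-0.002, 0.0, -1.0]]
wrist_force: [-4.9, 0.1, 3.4]
gripper_width: 0.598
gripper_force: 2.6
```

Emit:
drive_tool(
  rows=[
    [60, 10, 0.6, 0, 0, 0, 0],
    [60, 10, 0.6, 0, 0, 0, 0],
    [60, 10, 0.6, 0, 0, 0, 0],
    [60, 10, 0.6, 0, 0, 0, 0],
    [60, 10, 0.6, 0, 0, 0, 0],
  ],
)

```text
time_s: 3.92
tcp_pos: [0.5727, 0.0396, 0.1111]
ee_rot: [[0.998, 0.06, -0.001], [0.06, -0.998, -0.0], [-0.001, 0.0, -1.0]]
wrist_force: [-6.2, 0.5, 3.8]
gripper_width: 0.601
gripper_force: 2.9
```

Emit:
drive_tool(
  rows=[
    [60, 10, 0.6, 0, 0, 0, 0],
    [60, 10, 0.6, 0, 0, 0, 0],
    [60, 10, 0.6, 0, 0, 0, 0],
    [60, 10, 0.6, 0, 0, 0, 0],
    [60, 10, 0.6, 0, 0, 0, 0],
  ],
)

```text
time_s: 4.33
tcp_pos: [0.6228, 0.0426, 0.1112]
ee_rot: [[0.998, 0.06, -0.001], [0.06, -0.998, -0.0], [-0.001, 0.0, -1.0]]
wrist_force: [-5.2, 0.5, 3.8]
gripper_width: 0.599
gripper_force: 2.5
```

Emit:
drive_tool(
  rows=[
    [60, 10, 0.6, 0, 0, 0, 0],
    [60, 8, 0.5, 0, 0, 0, 0],
    [60, 6, 0.3, 0, 0, 0, 0],
    [60, 4, 0.2, 0, 0, 0, 0],
    [60, 3, 0, 0, 0, 0, 0],
  ],
)

```text
time_s: 4.75
tcp_pos: [0.6537, 0.0444, 0.1103]
ee_rot: [[0.998, 0.06, -0.001], [0.06, -0.998, -0.0], [-0.001, 0.0, -1.0]]
wrist_force: [-5.6, 0.3, 4.4]
gripper_width: 0.6
gripper_force: 2.8
```

Emit:
drive_tool(
  rows=[
    [60, 2, 0, 0, 0, 0, 0],
    [60, 0, 0, 0, 0, 0, 0],
  ],
)

```text
time_s: 4.92
tcp_pos: [0.6559, 0.0444, 0.1102]
ee_rot: [[0.998, 0.06, 0.0], [0.06, -0.998, -0.0], [0.0, 0.0, -1.0]]
wrist_force: [-3.3, 0.0, 2.9]
gripper_width: 0.604
gripper_force: 2.1
```

Emit:
drive_tool(
  rows=[
    [60, 2, 0, 0, 0, 0, 0],
    [60, 2, 0, 0, 0, 0, 0],
    [60, 0, 0, 0, 0, 0, 0],
  ],
)

```text
time_s: 5.17
tcp_pos: [0.6585, 0.0444, 0.11]
ee_rot: [[0.998, 0.06, -0.003], [0.06, -0.998, -0.0], [-0.003, 0.0, -1.0]]
wrist_force: [-7.1, -0.3, 4.4]
gripper_width: 0.596
gripper_force: 3.6
```

Emit:
drive_tool(
  rows=[
    [60, 1, 0, 0, 0, 0, 0],
    [60, 1, 0, 0, 0, 0, 0],
    [60, 0, 0, 0, 0, 0, 0],
  ],
)

```text
time_s: 5.42
tcp_pos: [0.6586, 0.0444, 0.11]
ee_rot: [[0.998, 0.06, -0.007], [0.06, -0.998, -0.001], [-0.007, 0.0, -1.0]]
wrist_force: [-11.6, 1.0, 7.9]
gripper_width: 0.598
gripper_force: 5.8
```

The cover has reached its stop: the force rose and the tool stopped advancing. I'll back off, rise and look.

Emit:
drive_tool(
  rows=[
    [60, -20, 0, 0, 0, 0, 0],
    [60, -20, 0, 10, 0, 0, 0],
    [0, -30, 0, 30, 0, 0, 0],
    [0, -30, 0, 35, 0, 0, 0],
    [0, -40, 0, 40, 0, 0, 0],
  ],
)

```text
time_s: 5.83
tcp_pos: [0.5363, 0.0449, 0.2115]
ee_rot: [[0.998, 0.061, 0.004], [0.061, -0.998, 0.001], [0.004, -0.001, -1.0]]
wrist_force: [0.3, -0.1, 0.7]
gripper_width: 0.454
gripper_force: 0.0
```

Emit:
drive_tool(
  rows=[
    [0, -38, 0, 10, 0, 0, 0],
    [0, -38, 0, 10, 0, 0, 0],
    [0, -38, 0, 0, 0, 0, 0],
    [0, -20, 0, 0, 0, 0, 0],
    [0, 0, 0, 0, 0, 0, 0],
  ],
)

```text
time_s: 6.25
tcp_pos: [0.3993, 0.0445, 0.2313]
ee_rot: [[0.998, 0.062, 0.004], [0.062, -0.998, 0.003], [0.005, -0.003, -1.0]]
wrist_force: [-0.2, 0.5, 0.1]
gripper_width: 0.082
gripper_force: 0.0
```

```bash
python3 - <<'E'
from box import *
s=sense();print(s["tcp_pos"],s["wrist_force"],s["gripper_width"])
c=capture("top");save(c,"top1.png")
a=np.radians(3.2);O=np.array([.6443,.0414])
def tob(P): 
    d=P[:,:2]-O; return np.c_[d[:,0]*np.cos(a)+d[:,1]*np.sin(a),-d[:,0]*np.sin(a)+d[:,1]*np.cos(a),P[:,2]]*1000
hsv=cv2.cvtColor(c["frame"],cv2.COLOR_RGB2HSV);H,S,V=cv2.split(hsv)
full=pts(c,np.ones_like(H,bool))
for n,m in(("red",((H<8)|(H>172))&(S>130)),("blue",(H>100)&(H<130)&(S>120)),("green",(H>50)&(H<90)&(S>100)),("yellow",(H>20)&(H<35)&(S>120))):
    B=tob(pts(c,m)); 
    k=(abs(B[:,0])<170)&(abs(B[:,1])<140)&(B[:,2]>(55 if n in("red","blue") else 78)); B=B[k]
    if n in("red","blue"): B=B[B[:,2]<70]
    if n=="yellow": B=B[B[:,2]>95]
    if len(B)>10:print(n,len(B),np.median(B,0),B.min(0),B.max(0),cv2.minAreaRect(B[:,:2].astype(np.float32)))
for l in("red_handle","blue_end"):
    r=masks_of(l,c)
    if r: B=tob(pts(c,r[0]["region"])); print(l,r[0]["p"],r[0]["xy"],np.median(B,0),B.min(0),B.max(0))
cv2.imwrite("pics/top1c.png",cv2.resize(c["frame"][110:370,200:440,::-1],None,fx=2.2,fy=2.2))
E
```

```text
[0.3993 0.0445 0.2313] [-0.2144  0.4942  0.0767] 0.08219496836174882
red 473 [-74.1273  49.4457  63.3472] [-113.0773   28.7832   55.2031] [-30.353   66.2174  69.01  ] ((-72.01753234863281, 46.99940490722656), (22.266435623168945, 85.14836120605469), 76.98818969726562)
blue 432 [-75.0646 -53.3714  63.2906] [-112.2605  -75.8103   57.0221] [-32.1952 -35.1901  68.7963] ((-72.22276306152344, -56.130184173583984), (20.786407470703125, 84.1724624633789), 73.4268798828125)
green 12916 [79.178   0.7988 80.4978] [  -1.929  -132.4514   78.0013] [159.1307 129.6122  86.0097] ((78.78620910644531, -1.451446533203125), (161.15853881835938, 261.71270751953125), 0.1846545785665512)
yellow 335 [ 28.087    0.6715 101.6516] [ 25.0988 -60.7015  95.0744] [ 32.4391  57.7883 107.2579] ((28.859647750854492, -1.4487152099609375), (7.237081050872803, 118.48774719238281), 0.19073066115379333)
red_handle 0.96 [287.3, 285.0] [-74.4585  49.0276  63.4541] [-114.1519   30.5887   10.5292] [-31.4397  65.9406  69.01  ]
blue_end 0.83 [356.4, 278.6] [-70.2565 -54.8245  63.2456] [-112.2605  -75.8103    9.8389] [-30.1543 -35.1053  69.0053]
```

View pics/top1c.png

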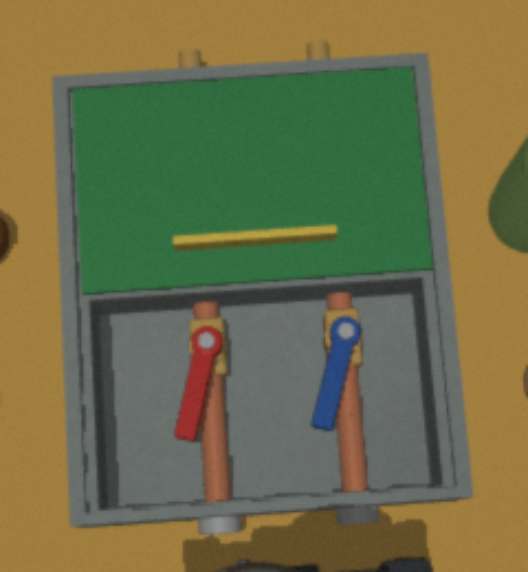

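The well is open: the cover is at box x ≈ 79 and the red handle is on the left at y = +40, turned about 0.24 rad, with blue on the right. I'll work out the arc path.

```bash
python3 - <<'E'
import numpy as np
a=np.radians(3.2);R=np.array([[np.cos(a),-np.sin(a)],[np.sin(a),np.cos(a)]]);O=np.array([644.3,41.4])
def w(th,gap,r=57):
    u=np.array([-np.cos(th),np.sin(th)]);n=np.array([np.sin(th),np.cos(th)])
    e=15*np.cos(th)+9.5*np.sin(th)
    return O+R@(np.array([-40,40])+r*u-(8+e+gap)*n)
p=w(.24,14);print("start",p.round(1))
q=p
for th in np.r_[.24:1.571:11j]:
    n=w(th,0);print(round(th,2),n.round(1),(n-q).round(1));q=n
E
```

```text
start [539.   51.4]
0.24 [541.5  65.1] [ 2.6 13.8]
0.37 [540.   72.7] [-1.5  7.6]
0.51 [539.6  80.8] [-0.4  8. ]
0.64 [540.4  89.1] [0.8 8.3]
0.77 [542.5  97.4] [2.1 8.4]
0.91 [545.9 105.6] [3.4 8.2]
1.04 [550.7 113.3] [4.8 7.7]
1.17 [556.8 120.4] [6.1 7.1]
1.3 [564.1 126.5] [7.3 6.1]
1.44 [572.4 131.5] [8.3 5. ]
1.57 [581.5 135. ] [9.1 3.6]
```

Emit:
drive_tool(
  rows=[
    [0, 35, 2, 0, 0, 0, 0],
    [0, 35, 2, 0, 0, 0, 0],
    [0, 35, 2, 0, 0, 0, 0],
    [0, 35, 1, 0, 0, 0, 0],
    [0, 0, 0, -30, 0, 0, 0],
  ],
)

```text
time_s: 6.82
tcp_pos: [0.5536, 0.0531, 0.2043]
ee_rot: [[0.998, 0.06, 0.018], [0.06, -0.998, 0.002], [0.018, -0.001, -1.0]]
wrist_force: [1.9, -0.2, 1.0]
gripper_width: 0.004
gripper_force: 0.0
```

Emit:
drive_tool(
  rows=[
    [0, 0, 0, -30, 0, 0, 0],
    [0, 0, 0, -30, 0, 0, 0],
    [0, 0, 0, -20, 0, 0, 0],
    [0, 0, 0, -10, 0, 0, 0],
    [0, 0, 0, 0, 0, 0, 0],
  ],
)

```text
time_s: 7.23
tcp_pos: [0.5414, 0.051, 0.107]
ee_rot: [[0.998, 0.059, -0.005], [0.059, -0.998, -0.002], [-0.005, 0.002, -1.0]]
wrist_force: [0.2, 0.0, 0.1]
gripper_width: 0.003
gripper_force: 0.0
```

Emit:
drive_tool(
  rows=[
    [0, -2, 0, -15, 0, 0, 0],
    [0, 0, 0, -12, 0, 0, 0],
    [0, 0, 0, -8, 0, 0, 0],
    [0, 0, 0, 0, 0, 0, 0],
  ],
)

```text
time_s: 7.57
tcp_pos: [0.5399, 0.0515, 0.0746]
ee_rot: [[0.998, 0.06, -0.001], [0.06, -0.998, -0.0], [-0.001, 0.0, -1.0]]
wrist_force: [0.4, -0.5, 0.2]
gripper_width: 0.003
gripper_force: 0.0
```

```bash
python3 - <<'E'
from box import *
s=sense();print(s["tcp_pos"],s["wrist_force"])
c=capture("scene");cv2.imwrite("pics/sc2.png",cv2.resize(c["frame"][140:380,180:480,::-1],None,fx=2.4,fy=2.4))
E
```

```text
[0.5399 0.0515 0.0746] [ 0.3936 -0.468   0.2083]
```

View pics/sc2.png

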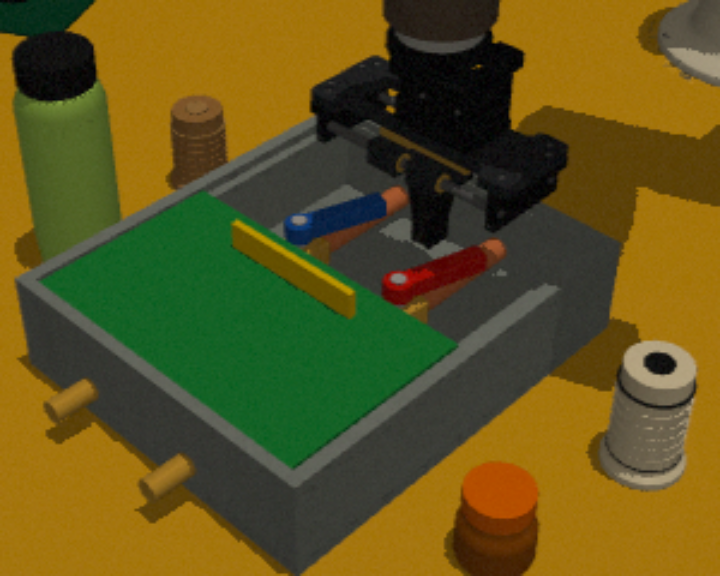

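The fingertips at about (430,235) stand between the two handles, clear of both. I'll push red round now.

Emit:
drive_tool(
  rows=[
    [0, 1, 6, -4, 0, 0, 0],
    [0, 1, 6, 0, 0, 0, 0],
    [0, -1, 7, 0, 0, 0, 0],
    [0, -1, 7, 0, 0, 0, 0],
    [0, 0, 8, 0, 0, 0, 0],
  ],
)

```text
time_s: 8.03
tcp_pos: [0.5394, 0.0858, 0.0715]
ee_rot: [[0.998, 0.06, 0.0], [0.06, -0.998, -0.001], [-0.0, 0.001, -1.0]]
wrist_force: [1.3, -4.5, -0.3]
gripper_width: 0.002
gripper_force: 1.4
```

Emit:
drive_tool(
  rows=[
    [0, 2, 8, 0, 0, 0, 0],
    [0, 2, 8, 0, 0, 0, 0],
    [0, 4, 8, 0, 0, 0, 0],
    [0, 4, 7, 0, 0, 0, 0],
    [0, 6, 7, 0, 0, 0, 0],
  ],
)

```text
time_s: 8.45
tcp_pos: [0.5571, 0.1241, 0.0708]
ee_rot: [[0.998, 0.06, -0.002], [0.06, -0.998, -0.001], [-0.002, 0.0, -1.0]]
wrist_force: [-1.7, -2.7, -0.3]
gripper_width: 0.006
gripper_force: 1.2
```

Emit:
drive_tool(
  rows=[
    [0, 7, 4, 0, 0, 0, 0],
    [0, 8, 3, 0, 0, 0, 0],
    [0, 4, 2, 0, 0, 0, 0],
    [0, 3, 1, 0, 0, 0, 0],
    [0, 0, 0, 0, 0, 0, 0],
  ],
)

```text
time_s: 8.87
tcp_pos: [0.5789, 0.1335, 0.0708]
ee_rot: [[0.998, 0.059, -0.003], [0.059, -0.998, -0.0], [-0.003, 0.0, -1.0]]
wrist_force: [-5.2, 0.1, 1.3]
gripper_width: 0.005
gripper_force: 2.1
```

Emit:
drive_tool(
  rows=[
    [0, 2, 0, 0, 0, 0, 0],
    [0, 1, 0, 0, 0, 0, 0],
    [0, 0, 0, 0, 0, 0, 0],
  ],
)

```text
time_s: 9.12
tcp_pos: [0.5792, 0.1335, 0.0707]
ee_rot: [[0.998, 0.059, -0.007], [0.059, -0.998, -0.001], [-0.007, 0.0, -1.0]]
wrist_force: [-10.6, 2.4, 4.9]
gripper_width: 0.003
gripper_force: 5.4
```

The handle is against its stop: the force rose with no further motion. I'll back off along -x, rise clear and check.

Emit:
drive_tool(
  rows=[
    [0, -10, 0, 0, 0, 0, 0],
    [0, -15, 0, 0, 0, 0, 0],
    [0, 0, 0, 25, 0, 0, 0],
    [0, 0, 0, 40, 0, 0, 0],
    [0, 0, 0, 40, 0, 0, 0],
  ],
)

```text
time_s: 9.53
tcp_pos: [0.558, 0.1338, 0.177]
ee_rot: [[0.998, 0.061, 0.001], [0.061, -0.998, 0.0], [0.001, -0.0, -1.0]]
wrist_force: [1.5, 1.1, 0.0]
gripper_width: 0.008
gripper_force: 0.0
```

Emit:
drive_tool(
  rows=[
    [0, -30, -10, 40, 0, 0, 0],
    [0, -40, -10, 0, 0, 0, 0],
    [0, -40, -10, 0, 0, 0, 0],
    [0, -30, -10, 0, 0, 0, 0],
    [0, 0, 0, 0, 0, 0, 0],
  ],
)

```text
time_s: 9.95
tcp_pos: [0.4186, 0.0936, 0.2094]
ee_rot: [[0.998, 0.06, 0.0], [0.06, -0.998, 0.002], [0.0, -0.002, -1.0]]
wrist_force: [0.1, 0.8, -0.5]
gripper_width: 0.001
gripper_force: 0.0
```

```bash
python3 - <<'E'
from box import *
s=sense();print(s["tcp_pos"],s["wrist_force"])
c=capture("top");a=np.radians(3.2);O=np.array([.6443,.0414])
def tob(P): 
    d=P[:,:2]-O; return np.c_[d[:,0]*np.cos(a)+d[:,1]*np.sin(a),-d[:,0]*np.sin(a)+d[:,1]*np.cos(a),P[:,2]]*1000
H,S,V=cv2.split(cv2.cvtColor(c["frame"],cv2.COLOR_RGB2HSV))
for n,m,lo,hi in(("red",((H<8)|(H>172))&(S>130),55,70),("blue",(H>100)&(H<130)&(S>120),55,70),("green",(H>50)&(H<90)&(S>100),78,88)):
    B=tob(pts(c,m)); B=B[(abs(B[:,0])<170)&(abs(B[:,1])<135)&(B[:,2]>lo)&(B[:,2]<hi)]
    print(n,len(B),np.median(B,0),cv2.minAreaRect(B[:,:2].astype(np.float32)))
    if n!="green": print(cv2.fitLine(B[:,:2].astype(np.float32),cv2.DIST_L2,0,.01,.01).ravel())
cv2.imwrite("pics/top2.png",cv2.resize(c["frame"][110:370,140:500,::-1],None,fx=2.2,fy=2.2))
E
```

```text
[0.4186 0.0936 0.2094] [ 0.0951  0.8098 -0.5318]
red 477 [-41.9324  73.9483  63.2374] ((-40.170291900634766, 71.07664489746094), (84.30705261230469, 20.680234909057617), 87.51021575927734)
[  0.0102   0.9999 -41.6649  73.5096]
blue 431 [-75.1831 -53.3498  63.1861] ((-72.45722961425781, -56.103111267089844), (20.886127471923828, 84.04840850830078), 73.3413314819336)
[  0.9434  -0.3316 -74.5517 -53.6667]
green 12905 [79.1711  0.7909 80.4983] ((78.71356964111328, -1.3119964599609375), (160.7309112548828, 261.3258361816406), 0.18814927339553833)
```

View pics/top2.png

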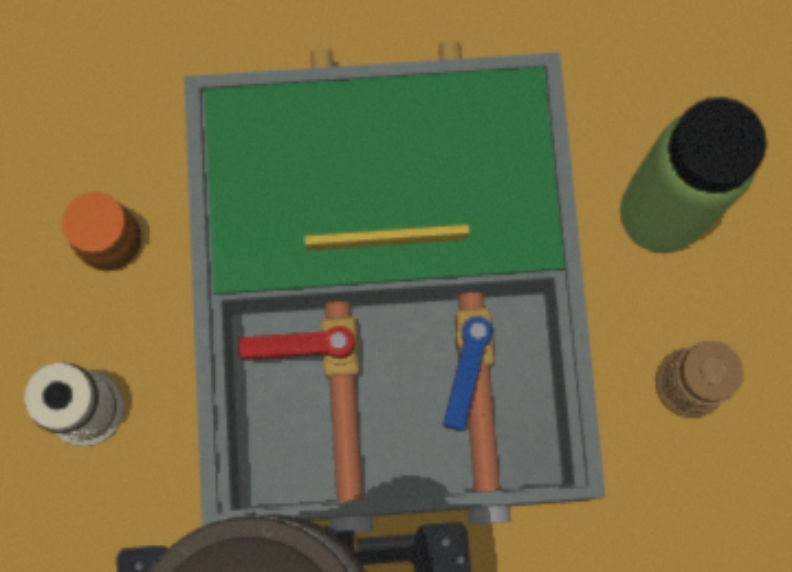

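The red handle lies along the box's +y at about (290,345), at the shut position. Blue, the cover, the spools, flask and jar are where they should be.

```bash
python3 -c "
from station import *
print(finish_job())"
```

```text
the job is handed in; nothing more can be done
None
```

Job handed in at about 10 s of the 43 s limit: the cover is open against its stop, the red valve is shut, and blue and the bystanders look unmoved in the last camera view; the hand-in returned no verdict.

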